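# Comb askew dowels into a fluted tray

### The job

The dowels lie askew in the fluted tray: take the hand rake from its rest, set it down across the tray's two side rails at the open end, behind all the dowels, and comb right across to the stop board, the beam bearing lightly on the rails all the way, never pressed hard and never forced against a jammed dowel; comb again until every dowel lies down in a groove. Then put the rake back down in the slots of its rest; move the dowels with the rake only and leave the other things on the bench alone.

Things in the scene. Friction and masses are not known exactly. Their poses are not given: they have to be found in the camera images.
- tray: fixed wooden fluted tray, 158 mm (x) by 255 mm (y); origin: centre of its underside. Two side rails at x = -72 and 72 mm, each 14 mm wide, 35 mm high, run its length. From the open end (y = -127.5 mm) a flat apron 20 mm high; from y = 27.5 mm four grooves along x; a stop board 35 mm high from y = 111.5 mm. Rigid: 0.1 mm is worth newtons, so touch down at a few mm/s, by feel
- tray_start (a point): point midway between the rails at rail-top height, 116 mm from the tray's centre towards the open end: the place for the rake's origin at the start, clear of all dowels (they start leaning 0.22 to 0.42 rad from x, none nearer the open end than y = -98 mm). Wood drags on wood with about 0.6 of the bearing force
- tray_far (a point): the same, 96 mm from the tray's centre towards the stop board: where a stroke ends. From tray_start to tray_far is the tray's +y. The four grooves are 14 mm wide, 12 mm deep, centred at y = 34.5, 55.5, 76.5, 97.5 mm, parted by 7 mm lands 20 mm high
- rake: hand rake, about 0.22 kg: beam 172 (x) by 22 (y) by 24 mm high, on it a red grip 70 (x) by 22 mm (y), top 77 mm over the beam's underside: grip it from above across y. Origin: centre of the underside. Eight 4 mm tines (x -56 to 56 mm) hang 13.5 mm below, tips leaning forward to y = 3 mm: comb with +y leading. With the beam on the rails they pass 1.5 mm over apron and lands
- rest: fixed wooden rake rest, foot board 200 mm (x) by 90 mm (y); origin at the centre of its underside. Two uprights at x = -75 and +75 mm, 12 mm thick, 70 mm wide in y, each with a slot open at the top: 30 mm wide in y, floor 50 mm high, prongs to 64 mm high. The rake lies in them, its x along the rest's x
- rest_seat (a point): point of the rest midway between the slot floors, 50 mm above the bench: where the rake's origin lies when it is home
- dowel1: loose hardwood dowel (reddish), 12 mm diameter, 120 mm long with round ends, about 12 g; origin at its middle on its axis, x along it (it rolls, so its y and z turn). Lying on apron or lands its axis is 26 mm above the tray's underside, down in a groove 14 mm
- dowel2: loose hardwood dowel (dark brown), 12 mm diameter, 120 mm long with round ends, about 12 g; origin at its middle on its axis, x along it (it rolls, so its y and z turn). Lying on apron or lands its axis is 26 mm above the tray's underside, down in a groove 14 mm
- dowel3: loose hardwood dowel (reddish), 12 mm diameter, 120 mm long with round ends, about 12 g; origin at its middle on its axis, x along it (it rolls, so its y and z turn). Lying on apron or lands its axis is 26 mm above the tray's underside, down in a groove 14 mm
- blank: loose square turning blank, 160 x 45 x 45 mm, to be left alone; origin under its centre
- wax: loose wax jar, 68 mm diameter, 55 mm high, to be left alone; origin under its centre
- mallet: loose wooden mallet, head 100 mm long and 56 mm diameter, handle reaching 160 mm towards its y, to be left alone; origin under the head
There are look-alikes about, which are no part of the job. What is shaped like the rest but green or pink is not meant.

How it is judged:
On the way, in this order (a step that is already met when the one before it is completed fails the run):
1. the rake is lifted out of its rest (z of rake in the frame of rest above 0.075 m), for 0.1 s.
2. the rake bears on the tray's rails (over 0.5 N) at the open end, within 12 mm of mid-width and 0.1 rad of square, behind the dowels (y of rake in the frame of tray between -0.135 and -0.105 m and contact force between rake and tray above 0.5 N and x of rake in the frame of tray between -0.012 and 0.012 m and angle between the x axis of rake and the x axis of tray, either way round below 0.1 rad), for 0.1 s.
3. still bearing on the rails while it crosses the apron (y of rake in the frame of tray between -0.07 and -0.03 m and contact force between rake and tray above 0.5 N and x of rake in the frame of tray between -0.012 and 0.012 m), for 0.1 s.
4. still bearing on the rails while it crosses the first grooves (y of rake in the frame of tray between 0.01 and 0.05 m and contact force between rake and tray above 0.5 N and x of rake in the frame of tray between -0.012 and 0.012 m), for 0.1 s.
5. still bearing on the rails at the stop board's end (y of rake in the frame of tray between 0.08 and 0.12 m and contact force between rake and tray above 0.5 N and x of rake in the frame of tray between -0.012 and 0.012 m), for 0.1 s.
At the end, for the whole second after the job is handed in: All three dowels lie still down in grooves (axis under 16.5 mm above the tray's underside, within 0.05 rad of the grooves), and the rake stands at rest in the slots of its rest (origin within 15 mm of rest_seat level, within 3 mm in height, 0.12 rad), released (z of dowel1 in the frame of tray between 0.01 and 0.0165 m and y of dowel1 in the frame of tray between 0.026 and 0.112 m and x of dowel1 in the frame of tray between -0.01 and 0.01 m and angle between the x axis of each of dowel1, dowel2, dowel3 and the x axis of tray, either way round below 0.05 rad and linear speed of each of dowel1, dowel2, dowel3, rake below 0.02 m/s and z of dowel2 in the frame of tray between 0.01 and 0.0165 m and y of dowel2 in the frame of tray between 0.026 and 0.112 m and x of dowel2 in the frame of tray between -0.01 and 0.01 m and z of dowel3 in the frame of tray between 0.01 and 0.0165 m and y of dowel3 in the frame of tray between 0.026 and 0.112 m and x of dowel3 in the frame of tray between -0.01 and 0.01 m and horizontal distance between rake and rest_seat below 0.015 m and z of rake in the frame of rest between 0.047 and 0.053 m and angle between the x axis of rake and the x axis of rest, either way round below 0.12 rad and angle between rake's own z axis and vertical below 0.1 rad); the robot touches nothing.
It fails at once if the rake presses on the tray with more than 25 N (contact force between rake and tray above 25 N).
It fails at once if the rake is forced against a dowel (over 12 N) (contact force between rake and dowel1 above 12 N or contact force between rake and dowel2 above 12 N or contact force between rake and dowel3 above 12 N).
It fails at once if the robot itself touches a dowel (contact force between any of the fingers, the arm and dowel1 above 0.3 N or contact force between any of the fingers, the arm and dowel2 above 0.3 N or contact force between any of the fingers, the arm and dowel3 above 0.3 N).
It fails at once if the blank, the wax jar or the mallet is disturbed (moved over 10 mm) (distance of any of blank, wax, mallet from where it was at the start of the episode above 0.01 m).
It also fails if it takes over 64 s, if anything falls off the work surface, if the arm or the gripper's body presses on something with over 40 N, if the wrist force passes 120 N, or if a joint passes its speed limit or range.

### The arm

A 6-joint arm with a two-finger parallel gripper is mounted at the origin on the work surface. World frame = base frame: x ahead of the robot, y to its left, z up, the work surface at z = 0. Lengths are in m, angles in rad, forces in N, time in s.
With the tool pointing down it reaches from about 0.275 to 0.875 m from the base axis. Payload 12.5 kg.
Tool frame: the origin (TCP) lies at the very end of the fingers, on their centre line; the grasp point (between the pads) lies 19 mm behind it (hold_point_z is the distance from the TCP to the grasp point, in m); z points along the fingers, y is the line along which they close (so a half turn about z gives the same grasp; the last joint's range is limited). The gripper opens to 85 mm and grips with 20 to 120 N. Pads are 22 mm wide; open, the fingers measure 114 mm over their backs; the gripper's body (76 mm by 85 mm) begins 54 mm behind the grasp point. The pads swing forward as they close: fully open they stand 13 mm farther back than shut.
Start: joints at [1.073, 0.351, 1.652, -0, 1.139, -0.085], TCP at [0.221, 0.504, 0.231] pointing down, gripper open.
Joint ranges: [-2.75, 2.75], [-0.79, 2.1], [0.01, 2.65], [-1.57, 4.71], [0.07, 3.14], [-2.87, 2.87]. Speed limits (rad/s): [2.22, 2.22, 2.79, 3.14, 3.14, 3.14].

### API

Orientations are given as [roll, pitch, yaw] about the fixed x, y, z axes, in that order (R = Rz(yaw) Ry(pitch) Rx(roll)).
In Python, from cell import * gives the robot as it stands.
- The arm moves only by the shell command python3 -m crank 'ROWS' [FORCE]. ROWS is a JSON object of lists of equal length, an entry for each row: "offset": the shift along the tool's x, y, z in m, a list of three; "rot": the turn, a rotation vector about the tool's x, y, z in degrees, a list of three; "hand": the opening, from 0 (shut) to 1 (fully open). In form: {"offset": [[x, y, z], ...], "rot": [[ax, ay, az], ...], "hand": [hand, ...]}. A call has 1 to 20 rows; each row shifts and turns the commanded pose from where the row before left it, along the tool's axes as they then stand; what a row does not reach is not made up. A row lasts 1/8 s, in which the tool goes at most 62.5 mm and 10.7 degrees, less where a joint would pass 70% of its speed; a pose out of reach is approached as far as the arm can. A call with a gripper value outside its range is refused whole. The fingers move at their own pace and stop on an object; FORCE is the grip in N (left out, the last holds). Time passes only in rows, so rows that do not move let the fingers close. It gives the time, the measured TCP pose, the force, the opening and the grip force at its end, in the units of the state.
- sense(): the state, without advancing time (a new reading comes with each control period).
- snapshot(name): name is "scene" or "top"; returns the picture (400x640x3 uint8, blue, green, red); there is no depth.
- camera_info(name): a dict with "fx", "fy", "cx", "cy" (pixels), "k1" (the pictures are not rectified: a ray, as slopes to the right and down, at radius r is drawn at 1 + k1 r^2 times it, then the intrinsics apply), "R" (3x3) and "t" (3): a world point X has camera coordinates R X + t. Camera axes: x right, y down, z forward; pixel columns grow to the right and rows downward; lengths in m; the calibration is good to about 2 mm. A picture is of the moment at which its call begins. camera_info takes no time and is no camera call.
- finish_job(): hands the job in; it is judged then, once.
Trained networks look in the newest picture that a camera, given by its name, has taken for a name from the list of things; names that differ only in an ending like _2 or _b are one class to them, and where a whole thing is asked for, a point or a joint stands for the part that bears it (a point fixed in the world has none). Each returns a list of dicts, best first, with "conf" (0 to 1); they miss things now and then, are a little off and sometimes report something else, mostly with a low value. They report only what shows in the picture. A call takes as long as a camera call. They do not tell look-alikes from the thing itself.
- recognise(camera, name): "centre" ([row, column] in pixels, amid what is visible of it).
- regions_of(camera, name): "pixels" (400x640 bool, what is visible of it) and "centre" ([row, column] in pixels, amid what is visible of it).
- tip_of(camera, name): "centre" ([row, column] in pixels: a listed point, or the origin of a listed thing).
The state is a dict: "time_s": time; "joint_pos": joint angles; "joint_velocities": joint speeds; "tau": joint torques, N m; "tcp_pos": TCP position; "ee_rot": TCP orientation; "force": force on the tool from outside, world axes, zero at the start; "wrist_torque": the same for the moment, N m; "finger_gap": finger opening in m; "finger_force": force on a finger pad.
Only numpy, scipy, OpenCV 4.12 (cv2) and the standard library are available. Lean on these libraries where they do the work, as an engineer would, in place of code of your own. Each camera call takes 0.05 s, during which the arm holds its last target. There are 200 camera calls.

## Working session

There is one attempt and no reset: what is moved stays moved. The work goes in short steps, Python scripts to look and compute and a shell command to move; the robot and the scene stay as the last step left them, time stands still between calls to the robot, and variables do not carry over. Pictures are saved under pics/ and viewed, at most 10 in all, crops included, and the job is handed in when it is done.

```bash
mkdir -p pics; ls
cat > h.py <<'E'
from cell import *
import numpy as np, cv2
def ray(cam,rc):
    c=camera_info(cam); R=np.array(c["R"]);t=np.array(c["t"])
    K=np.array([[c["fx"],0,c["cx"]],[0,c["fy"],c["cy"]],[0,0,1]])
    p=cv2.undistortPoints(np.array([[[rc[1],rc[0]]]],float),K,np.array([c["k1"],0,0,0]))[0,0]
    return -R.T@t, R.T@np.array([p[0],p[1],1])
def at_z(cam,rc,z):
    o,d=ray(cam,rc); return o+d*(z-o[2])/d[2]
def px(cam,X):
    c=camera_info(cam); R=np.array(c["R"]);t=np.array(c["t"])
    K=np.array([[c["fx"],0,c["cx"]],[0,c["fy"],c["cy"]],[0,0,1]])
    q,_=cv2.projectPoints(np.array(X,float).reshape(-1,1,3),cv2.Rodrigues(R)[0],t,K,np.array([c["k1"],0,0,0,0]))
    return q[:,0,::-1]
E
python3 - <<'E'
from h import *
for c in("scene","top"):
    im=snapshot(c); cv2.imwrite(f"pics/{c}0.png",im)
    i=camera_info(c);print(c,i["fx"],i["k1"],np.round(-np.array(i["R"]).T@np.array(i["t"]),3))
Z=dict(tray_start=.035,tray_far=.035,rest_seat=.05,rake=.05,rest=0,tray=0,dowel1=.026,dowel2=.026)
for n,z in Z.items():
    for c in("top","scene"):
        for r in tip_of(c,n)[:4]: print(n,c,round(r["conf"],2),np.round(r["centre"],1),np.round(at_z(c,r["centre"],z),4))
s=sense();print(s["tcp_pos"],s["ee_rot"],s["force"],s["finger_gap"])
E
```

```text
pics
scene 496.8021712490846 -0.1578670134355142 [1.21  0.634 0.964]
top 379.50876374774015 -0.07638557411641216 [0.327 0.025 0.967]
tray_start top 0.83 [196.8 365.5] [ 0.5487 -0.0773  0.035 ]
tray_start scene 0.65 [197.8 280.9] [ 0.5367 -0.0749  0.035 ]
tray_start scene 0.23 [157.1 221. ] [ 0.5249 -0.3332  0.035 ]
tray_far top 0.98 [193.7 282.3] [0.5431 0.1327 0.035 ]
tray_far top 0.48 [205.5 460.5] [ 0.5419 -0.3191  0.035 ]
tray_far scene 0.94 [239.4 341.1] [0.5488 0.143  0.035 ]
rest_seat top 0.85 [207.  460.9] [ 0.5347 -0.3145  0.05  ]
rest_seat top 0.83 [115.  457.2] [ 0.7824 -0.3101  0.05  ]
rest_seat top 0.77 [289.2 263.5] [0.3052 0.1558 0.05  ]
rest_seat top 0.56 [319.1 451.1] [ 0.2639 -0.2894  0.05  ]
rest_seat scene 0.91 [115.7 289.5] [ 0.2505 -0.3076  0.05  ]
rest_seat scene 0.77 [190.5 400.7] [0.3168 0.1648 0.05  ]
rest_seat scene 0.69 [158.4 221.4] [ 0.5392 -0.3121  0.05  ]
rest_seat scene 0.62 [200.7 154. ] [ 0.778  -0.3185  0.05  ]
rake top 0.81 [206.1 459.7] [ 0.5368 -0.3115  0.05  ]
rake scene 0.85 [158.3 222.9] [ 0.5361 -0.309   0.05  ]
rest top 0.8 [125.6 449. ] [ 
[... 610 characters left out ...]
 0.026 ]
dowel1 top 0.52 [193.9 319.7] [0.5508 0.0385 0.026 ]
dowel1 scene 0.7 [210.3 292.2] [ 0.5457 -0.0255  0.026 ]
dowel1 scene 0.69 [217.5 298.5] [0.5547 0.0052 0.026 ]
dowel1 scene 0.47 [223.  312.1] [0.5466 0.0454 0.026 ]
dowel2 top 0.67 [197.2 334.9] [ 0.5447 -0.0006  0.026 ]
dowel2 top 0.58 [200.2 345.7] [ 0.5387 -0.0285  0.026 ]
dowel2 top 0.52 [193.9 319.7] [0.5508 0.0385 0.026 ]
dowel2 scene 0.7 [210.3 292.2] [ 0.5457 -0.0255  0.026 ]
dowel2 scene 0.69 [217.5 298.5] [0.5547 0.0052 0.026 ]
dowel2 scene 0.47 [223.  312.1] [0.5466 0.0454 0.026 ]
[0.22063218 0.50381314 0.23131672] [3.14151894e+00 1.38494178e-05 2.72881135e+00] [ 0.27130104 -0.52555943 -0.16346789] 0.08564893457142839
```

View pics/top0.png

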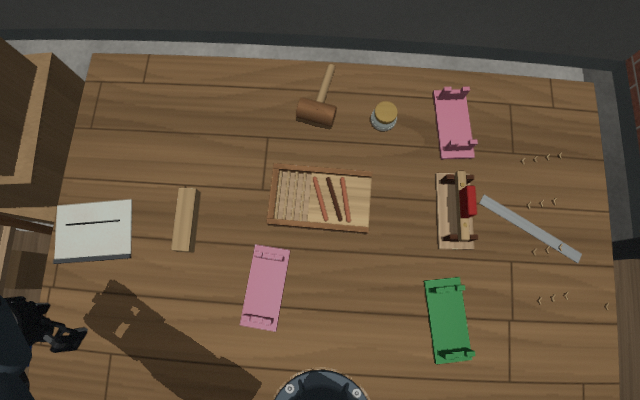

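View pics/scene0.png

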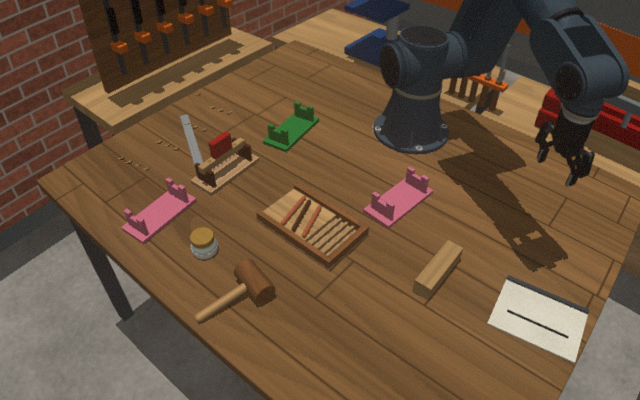

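```bash
cat > fit.py <<'E'
from h import *
from scipy.optimize import minimize
def box(x0,x1,y0,y1,z0,z1): return np.array([[x,y,z] for x in(x0,x1) for y in(y0,y1) for z in(z0,z1)])
def sil(cam,parts,p,z=0,s=4):
    m=np.zeros((400*s,640*s),np.uint8);c,sn=np.cos(p[2]),np.sin(p[2])
    for b in parts:
        w=np.c_[p[0]+c*b[:,0]-sn*b[:,1],p[1]+sn*b[:,0]+c*b[:,1],b[:,2]+z]
        q=((px(cam,w)[:,::-1]+.5)*s).astype(np.float32)
        cv2.fillConvexPoly(m,cv2.convexHull(q).astype(np.int32),1)
    return m>0
def fit(masks,parts,p0,z=0,s=4):
    M={c:cv2.resize(m.astype(np.float32),None,fx=s,fy=s,interpolation=cv2.INTER_LINEAR)>.5 for c,m in masks.items()}
    def f(p):
        e=0
        for c in M:
            a=sil(c,parts,p,z,s); e+=1-(a&M[c]).sum()/(a|M[c]).sum()
        return e
    S=np.array([p0]+[np.array(p0)+d for d in np.diag([.008,.008,.08])])
    r=minimize(f,p0,method="Nelder-Mead",options=dict(initial_simplex=S,xatol=2e-4,fatol=1e-4,maxiter=120))
    return r.x,r.fun/len(M)
TRAY=[box(-.079,.079,-.1275,.1275,0,.035)]
def hull(m):
    o=np.zeros(m.shape,np.uint8); k,_=cv2.findContours(m.astype(np.uint8),0,1)
    k=max(k,key=cv2.contourArea); cv2.fillConvexPoly(o,cv2.convexHull(k),1); return o>0
def near(cam,n,p):
    t=px(cam,p)[0]; return min(regions_of(cam,n),key=lambda r:np.hypot(*(np.array(r["centre"])-t)))["pixels"]
def red(cam,im=None):
    im=snapshot(cam) if im is None else im
    h=cv2.cvtColor(im,cv2.COLOR_BGR2HSV); return (((h[...,0]<6)|(h[...,0]>174))&(h[...,1]>170)&(h[...,2]>70))
E
python3 - <<'E'
from fit import *
T={c:hull(near(c,"tray",[.54,.03,0.02])) for c in("top","scene")}
for k in (["top","scene"],["top"],["scene"]): print("tray",k,*[np.round(v,4) for v in fit({c:T[c] for c in k},TRAY,[.541,.032,0.])])
G={}
for c in("top","scene"):
    m=red(c).astype(np.uint8); t=px(c,[.535,-.313,.11])[0].astype(int)
    w=np.zeros_like(m); w[t[0]-25:t[0]+25,t[1]-25:t[1]+25]=1; G[c]=hull(m*w); print(c,G[c].sum())
for zl in(.035,.045,.055):
  print("grip",zl,*[np.round(v,4) for v in fit(G,[box(-.035,.035,-.011,.011,zl,.077)],[.536,-.313,0.],.05)])
R={c:near(c,"rest",[.535,-.313,.03]) for c in("top","scene")}
REST=[box(-.1,.1,-.045,.045,0,.01)]+[box(s*.075-.006,s*.075+.006,-.035,.035,0,.064) for s in(-1,1)]
RK=[box(-.086,.086,-.011,.011,.05,.074),box(-.035,.035,-.011,.011,.074,.127)]
U={c:R[c]|G[c]|near(c,"rake",[.535,-.313,.07]) for c in R}
print("rest+rake",*[np.round(v,4) for v in fit(U,REST+RK,[.536,-.313,0.])])
a=snapshot("top")[160:260,420:500]; b=snapshot("scene")[120:200,180:270]
cv2.imwrite("pics/c1.png",np.hstack([cv2.resize(a,(400,500),interpolation=2),cv2.resize(b,(400,500),interpolation=2)]))
E
```

```text
tray ['top', 'scene'] [ 0.5424  0.0386 -0.0222] 0.0233
tray ['top'] [ 0.5415  0.0379 -0.022 ] 0.016
tray ['scene'] [ 0.5433  0.0402 -0.0292] 0.0223
top 279
scene 318
grip 0.035 [ 0.5394 -0.3123  0.3087] 0.3456
grip 0.045 [ 0.5396 -0.3099  0.0993] 0.3416
grip 0.055 [ 0.5392 -0.3099  0.0654] 0.3492
rest+rake [ 0.5348 -0.3115  0.0385] 0.062
```

View pics/c1.png

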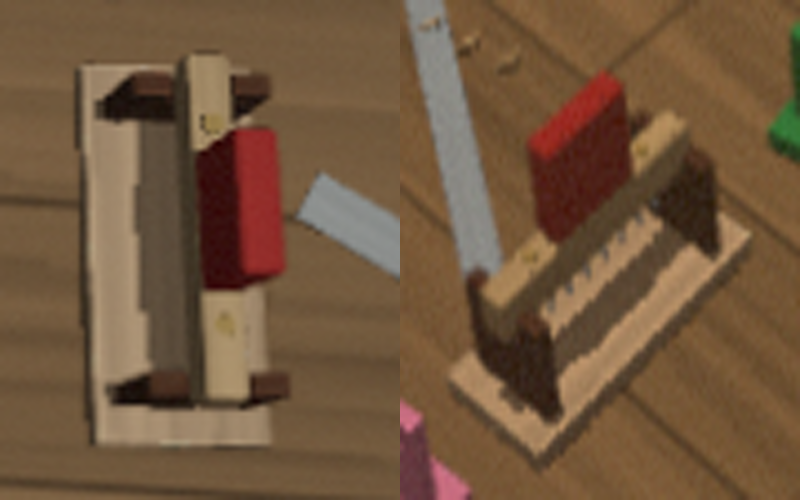

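```bash
sed -i 's/>170)&(h\[...,2\]>70/>150)\&(h[...,2]>35/' fit.py
python3 - <<'E'
from fit import *
G={}
for c in("top","scene"):
    m=red(c).astype(np.uint8); t=px(c,[.535,-.313,.10])[0].astype(int)
    w=np.zeros_like(m); w[t[0]-25:t[0]+25,t[1]-25:t[1]+25]=1
    n,l,st,_=cv2.connectedComponentsWithStats(m*w); k=1+st[1:,4].argmax(); G[c]=hull(l==k); print(c,G[c].sum())
for k in (["top","scene"],["top"],["scene"]):
  print("grip",k,*[np.round(v,4) for v in fit({c:G[c] for c in k},[box(-.035,.035,-.011,.011,.024,.077)],[.536,-.313,0.],.05)])
a=snapshot("top"); b=snapshot("scene")
def n(x): 
    x=cv2.resize(x,(400,290),interpolation=2); return cv2.normalize(x,None,0,255,32)
print(px("top",[[.535,-.311,.074]]),px("top",[[.59,-.309,.074],[.48,-.313,.074]]),px("scene",[[.59,-.309,.074],[.48,-.313,.074]]))
u=np.hstack([n(a[172:194,448:478]),n(a[214:236,450:480])]);v=np.hstack([n(b[160:182,190:220]),n(b[138:160,220:250])])
cv2.imwrite("pics/c2.png",np.vstack([u,v]))
E
```

```text
top 510
scene 383
grip ['top', 'scene'] [ 0.5362 -0.3115  0.0566] 0.1534
grip ['top'] [ 0.5378 -0.3112 -0.0052] 0.1028
grip ['scene'] [ 0.534  -0.3144  0.2544] 0.1471
[[204.82802959 463.05062745]] [[182.9068179  461.84955071]
 [227.31077382 464.20229967]] [[160.98635175 207.62019228]
 [142.24390519 235.12582864]]
```

View pics/c2.png

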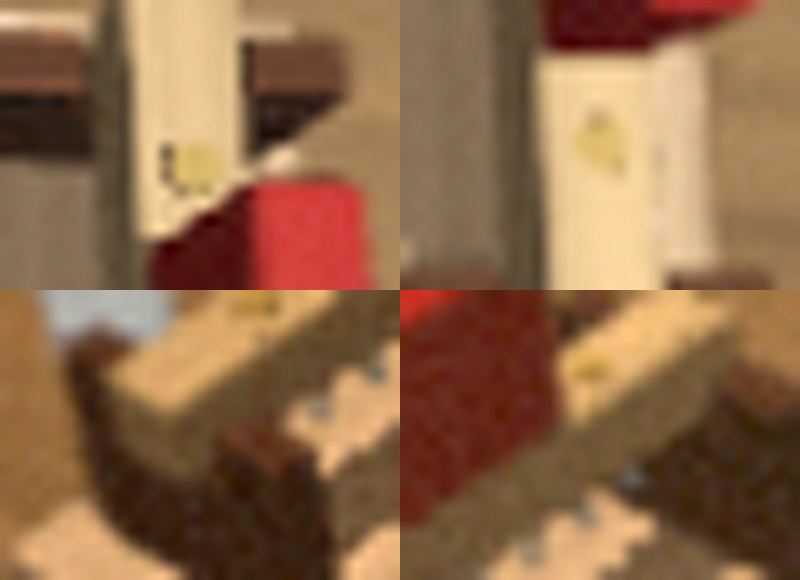

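The top view shows the rest with the rake at about (207,461) and the tray at (200,320) with its open end toward the rest. The green and pink look-alikes are ignored. I'm moving above the rake and turning the tool.

```bash
python3 -m crank '{"offset":[[-0.041,-0.0414,0],[-0.041,-0.0414,0],[-0.041,-0.0414,0],[-0.041,-0.0414,0],[-0.041,-0.0414,0],[-0.041,-0.0414,0],[-0.041,-0.0414,0],[-0.041,-0.0414,0],[-0.041,-0.0414,0],[-0.041,-0.0414,0],[-0.041,-0.0414,0],[-0.041,-0.0414,0],[-0.041,-0.0414,0],[-0.041,-0.0414,0],[-0.041,-0.0414,0],[0,0,0],[0,0,0],[0,0,0],[0,0,0],[0,0,0]],"rot":[[0,0,0],[0,0,0],[0,0,0],[0,0,0],[0,0,0],[0,0,0],[0,0,0],[0,0,0],[0,0,0],[0,0,0],[0,0,0],[0,0,0],[0,0,0],[0,0,0],[0,0,0],[0,0,10.27],[0,0,10.27],[0,0,10.27],[0,0,10.27],[0,0,10.27]],"hand":[1,1,1,1,1,1,1,1,1,1,1,1,1,1,1,1,1,1,1,1]}' 60
python3 -m crank '{"offset":[[0,0,0],[0,0,0],[0,0,0],[0,0,0],[0,0,0],[0,0,0],[0,0,0],[0,0,0],[0,0,0],[0,0,0],[0,0,0]],"rot":[[0,0,10.27],[0,0,10.27],[0,0,10.27],[0,0,10.27],[0,0,10.27],[0,0,10.27],[0,0,10.27],[0,0,10.27],[0,0,10.27],[0,0,10.27],[0,0,0]],"hand":[1,1,1,1,1,1,1,1,1,1,1]}'
```

```text
time_s: 4.1
tcp_pos: [0.5348, -0.3117, 0.2312]
ee_rot: [-3.142, -0.0, 1.827]
force: [0.7, 0.6, -1.0]
finger_gap: 0.0856
finger_force: 0.0
time_s: 5.48
tcp_pos: [0.5348, -0.3117, 0.2312]
ee_rot: [-3.141, 0.0, 0.041]
force: [-0.1, 0.2, -0.0]
finger_gap: 0.0853
finger_force: 0.0
```

```bash
python3 -m crank '{"offset":[[0,0,0.025],[0,0,0.025],[0,0,0.025],[0,0,0.025],[0,0,0.025],[0,0,0.012],[0,0,0.008],[0,0,0],[0,0,0],[0,0,0],[0,0,0],[0,0,0],[0,0,0],[0,0,0],[0,0,0]],"rot":[[0,0,0],[0,0,0],[0,0,0],[0,0,0],[0,0,0],[0,0,0],[0,0,0],[0,0,0],[0,0,0],[0,0,0],[0,0,0],[0,0,0],[0,0,0],[0,0,0],[0,0,0]],"hand":[1,1,1,1,1,1,1,0,0,0,0,0,0,0,0]}' 70
```

```text
time_s: 7.35
tcp_pos: [0.5351, -0.3119, 0.0869]
ee_rot: [3.141, -0.001, 0.04]
force: [-0.5, 0.4, 5.8]
finger_gap: 0.0211
finger_force: 68.6
```

```bash
python3 -m crank '{"offset":[[0,0,-0.004],[0,0,-0.012],[0,0,-0.02],[0,0,-0.02],[0,0,-0.02],[0,0,-0.02],[0,0,-0.02],[0,0,-0.02],[0,0,-0.014],[0,0,0],[0,0,0]],"rot":[[0,0,0],[0,0,0],[0,0,0],[0,0,0],[0,0,0],[0,0,0],[0,0,0],[0,0,0],[0,0,0],[0,0,0],[0,0,0]],"hand":[0,0,0,0,0,0,0,0,0,0,0]}'
python3 - <<'E'
from fit import *
a=snapshot("top");b=snapshot("scene")
s=sense();x=np.array(s["tcp_pos"]);print(x,s["ee_rot"],s["force"],s["wrist_torque"])
o=x-[0,0,.037]
pt=px("top",o)[0].astype(int);ps=px("scene",o)[0].astype(int);print(pt,ps)
def crop(im,p,h=40): return cv2.resize(im[max(p[0]-h,0):p[0]+h,max(p[1]-h,0):p[1]+h],(400,500),interpolation=2)
cv2.imwrite("pics/l1.png",np.hstack([crop(a,pt,45),crop(b,ps,32)]))
E
```

```text
time_s: 8.72
tcp_pos: [0.5345, -0.3116, 0.2357]
ee_rot: [-3.141, 0.001, 0.04]
force: [0.8, -1.3, -1.4]
finger_gap: 0.0217
finger_force: 68.6
[ 0.53450945 -0.31156402  0.23543483] [-3.14068629e+00  1.21629122e-03  4.00635113e-02] [-0.56853538 -0.07429096 -3.30323504] [-0.00309291  0.01624797 -0.01169584]
[193 484] [115 215]
```

View pics/l1.png

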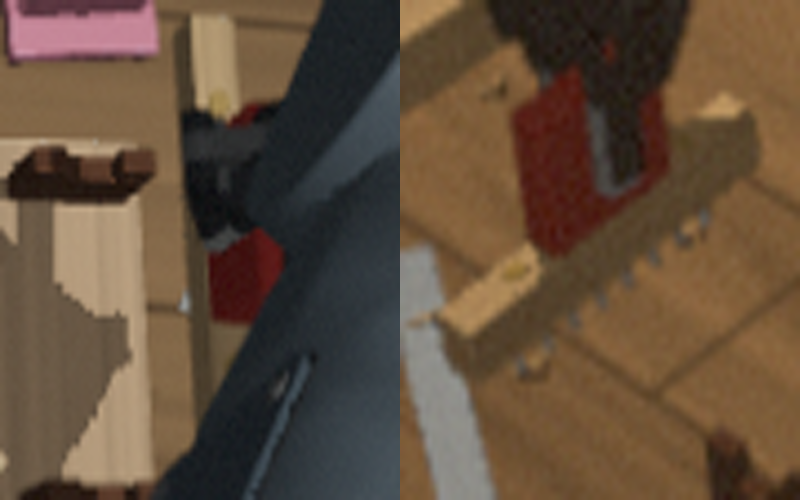

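Run:
```python
from fit import *
o=np.array([.5345,-.3116,.1985]);c,s=np.cos(.04),np.sin(.04)
def P(x,y,z): 
    q=px("scene",o+[c*x-s*y,s*x+c*y,z])[0]; return np.round([(q[1]+.5-183)*6.25,(q[0]+.5-83)*7.81]).astype(int)
print("edge",[P(x,.011,0).tolist() for x in(.086,-.086)],"top",[P(x,.011,.024).tolist() for x in(.086,-.086)])
for x in(.056,.04,.024,.008,-.008,-.024,-.04,-.056): print(x,P(x,.003,-.0135),P(x,-.003,-.0135),P(x,.0,-.01))
b=snapshot("scene")[83:147,183:247]
r=cv2.resize(b[28:64,12:52],(800,600),interpolation=cv2.INTER_CUBIC); cv2.imwrite("pics/l2.png",cv2.normalize(r,None,0,255,32))
```

```text
edge [[77, 386], [364, 161]] top [[67, 327], [358, 104]]
0.056 [122 368] [112 362] [116 356]
0.04 [149 346] [140 340] [143 335]
0.024 [176 325] [167 319] [170 313]
0.008 [203 303] [194 298] [197 292]
-0.008 [230 283] [220 277] [224 271]
-0.024 [256 262] [246 256] [250 251]
-0.04 [282 242] [272 236] [276 231]
-0.056 [307 222] [298 216] [302 211]
```

View pics/l2.png

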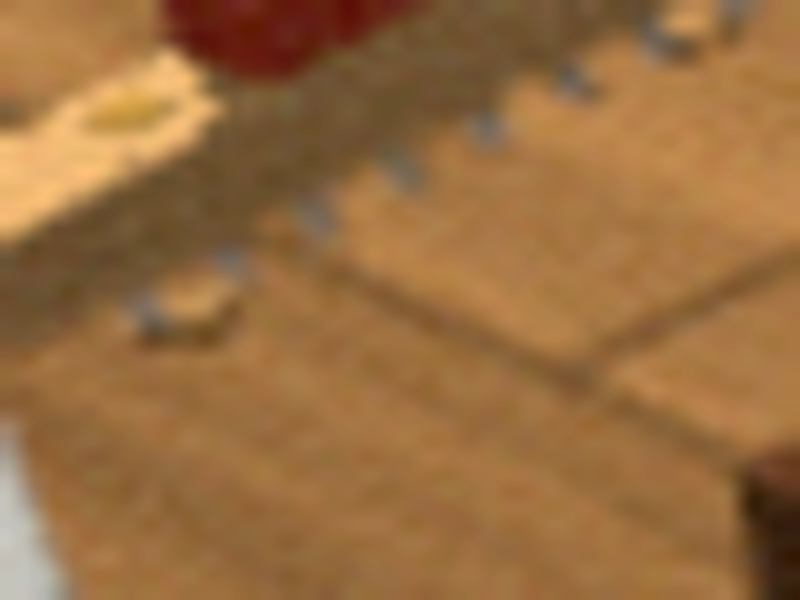

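The tine tips match the projection for tips leaning toward world +y, which is the combing direction, so no half turn is needed. Next is the move over to tray_start.

```bash
python3 -m crank '{"offset":[[0.0024,-0.039,0],[0.0024,-0.039,0],[0.0024,-0.039,0],[0.0024,-0.039,0],[0.0024,-0.039,0],[0.0024,-0.039,0],[0,0,0],[0,0,0.03],[0,0,0.03],[0,0,0.03],[0,0,0.03],[0,0,0.02],[0,0,0.01],[0,0,0],[0,0,0]],"rot":[[0,0,0],[0,0,0],[0,0,0],[0,0,0],[0,0,0],[0,0,0],[0,0,3.5],[0,0,0],[0,0,0],[0,0,0],[0,0,0],[0,0,0],[0,0,0],[0,0,0],[0,0,0]],"hand":[0,0,0,0,0,0,0,0,0,0,0,0,0,0,0]}'
python3 - <<'E'
from fit import *
for i in range(3):
    snapshot("scene"); s=sense(); print(s["tcp_pos"],s["ee_rot"],s["force"],s["wrist_torque"])
print(tip_of("scene","rake")[:2],px("scene",np.array(s["tcp_pos"])-[0,0,.037]))
E
```

```text
time_s: 10.75
tcp_pos: [0.5403, -0.0775, 0.0871]
ee_rot: [3.141, -0.001, -0.021]
force: [0.1, -0.0, -3.1]
finger_gap: 0.0214
finger_force: 69.4
[ 0.54032387 -0.07749046  0.0871295 ] [ 3.14127909e+00 -1.38209656e-03 -2.09452213e-02] [ 0.21526307 -0.5119864  -3.07040918] [-0.04342852  0.06276641 -0.03201813]
[ 0.54026659 -0.07744451  0.08706557] [ 3.14132422e+00 -1.30673336e-03 -2.09161530e-02] [ 0.04931038 -0.12099702 -3.71070268] [-0.02568854 -0.00583304  0.00634387]
[ 0.54019803 -0.07744688  0.08697563] [ 3.14132519e+00 -1.15517727e-03 -2.09406011e-02] [ 0.69596896  0.24977615 -3.91247769] [-0.01215035  0.01519443  0.0233289 ]
[{'centre': [195.9, 281.1], 'conf': 0.61}, {'centre': [160.4, 218.7], 'conf': 0.23}] [[194.02801058 279.01245504]]
```

```bash
python3 -m crank '{"offset":[[0,0,0.003],[0,0,0.003],[0,0,0.002],[0,0,0.001],[0,0,0.0006],[0,0,0.0006],[0,0,0.0006],[0,0,0.0006],[0,0,0]],"rot":[[0,0,0],[0,0,0],[0,0,0],[0,0,0],[0,0,0],[0,0,0],[0,0,0],[0,0,0],[0,0,0]],"hand":[0,0,0,0,0,0,0,0,0]}'
```

```text
time_s: 12.08
tcp_pos: [0.5398, -0.0774, 0.0749]
ee_rot: [-3.142, 0.0, -0.021]
force: [0.6, -0.3, -1.3]
finger_gap: 0.0213
finger_force: 69.4
```

```bash
python3 -m crank '{"offset":[[0,0,0.0004],[0,0,0.0004],[0,0,0.0004],[0,0,0]],"rot":[[0,0,0],[0,0,0],[0,0,0],[0,0,0]],"hand":[0,0,0,0]}'
python3 -c "
from cell import *
print(sense()['force'],sense()['tau'])"
```

```text
time_s: 12.58
tcp_pos: [0.5398, -0.0774, 0.0736]
ee_rot: [-3.142, 0.0, -0.021]
force: [-0.1, -0.7, -3.6]
finger_gap: 0.0209
finger_force: 69.4
[-0.11977106 -0.68943953 -3.64491508] [-1.44288930e-03 -5.63589835e+01 -2.27069020e+01  3.94144706e-05
 -9.11583920e-03 -1.65505617e-05]
```

```bash
python3 -m crank '{"offset":[[0,0,0.0004],[0,0,0.0004],[0,0,0]],"rot":[[0,0,0],[0,0,0],[0,0,0]],"hand":[0,0,0]}'; python3 -m crank '{"offset":[[0,0,0.0003],[0,0,0.0003],[0,0,0]],"rot":[[0,0,0],[0,0,0],[0,0,0]],"hand":[0,0,0]}'
```

```text
time_s: 12.95
tcp_pos: [0.5398, -0.0774, 0.0728]
ee_rot: [3.142, 0.0, -0.021]
force: [0.5, -0.5, -4.2]
finger_gap: 0.021
finger_force: 69.4
time_s: 13.32
tcp_pos: [0.5398, -0.0774, 0.0723]
ee_rot: [3.142, 0.0, -0.021]
force: [0.3, 0.4, -3.9]
finger_gap: 0.0213
finger_force: 69.4
```

```bash
python3 -m crank '{"offset":[[0,0,0.0003],[0,0,0.0003],[0,0,0]],"rot":[[0,0,0],[0,0,0],[0,0,0]],"hand":[0,0,0]}'; python3 -m crank '{"offset":[[0,0,0.0003],[0,0,0]],"rot":[[0,0,0],[0,0,0]],"hand":[0,0]}'
```

```text
time_s: 13.7
tcp_pos: [0.5399, -0.0774, 0.0719]
ee_rot: [3.142, -0.0, -0.021]
force: [-3.0, -0.1, 1.9]
finger_gap: 0.0212
finger_force: 70.1
time_s: 13.95
tcp_pos: [0.5398, -0.0774, 0.0719]
ee_rot: [3.142, -0.0, -0.021]
force: [-4.3, -0.3, 7.9]
finger_gap: 0.0211
finger_force: 71.0
```

```bash
python3 -m crank '{"offset":[[0,0,-0.0002],[0,-0.001,0],[0,-0.002,0],[0,-0.003,0],[0,-0.003,0]],"rot":[[0,0,0],[0,0,0],[0,0,0],[0,0,0],[0,0,0]],"hand":[0,0,0,0,0]}'; python3 -m crank '{"offset":[[0,-0.003,0],[0,-0.003,0],[0,-0.003,0],[0,-0.003,0]],"rot":[[0,0,0],[0,0,0],[0,0,0],[0,0,0]],"hand":[0,0,0,0]}'
```

```text
time_s: 14.58
tcp_pos: [0.5406, -0.0685, 0.0719]
ee_rot: [3.141, -0.001, -0.021]
force: [-0.2, -4.4, 6.2]
finger_gap: 0.0212
finger_force: 70.4
time_s: 15.08
tcp_pos: [0.5408, -0.0564, 0.0719]
ee_rot: [3.141, -0.001, -0.021]
force: [-0.2, -4.0, 5.6]
finger_gap: 0.0211
finger_force: 70.4
```

```bash
C='{"offset":[[0,-0.003,0],[0,-0.003,0],[0,-0.003,0],[0,-0.003,0],[0,-0.003,0]],"rot":[[0,0,0],[0,0,0],[0,0,0],[0,0,0],[0,0,0]],"hand":[0,0,0,0,0]}' ; true
python3 -m crank '{"offset":[[0,-0.003,-0.0001],[0,-0.003,0],[0,-0.003,0],[0,-0.003,0],[0,-0.003,0]],"rot":[[0,0,0],[0,0,0],[0,0,0],[0,0,0],[0,0,0]],"hand":[0,0,0,0,0]}'; python3 -m crank '{"offset":[[0,-0.003,0],[0,-0.003,0],[0,-0.003,0],[0,-0.003,0],[0,-0.003,0]],"rot":[[0,0,0],[0,0,0],[0,0,0],[0,0,0],[0,0,0]],"hand":[0,0,0,0,0]}'
```

```text
time_s: 15.7
tcp_pos: [0.5409, -0.0413, 0.0719]
ee_rot: [3.141, -0.001, -0.021]
force: [0.6, -4.3, 6.1]
finger_gap: 0.0212
finger_force: 70.4
time_s: 16.32
tcp_pos: [0.5412, -0.0263, 0.0719]
ee_rot: [3.141, -0.001, -0.021]
force: [-0.6, -4.3, 5.3]
finger_gap: 0.0215
finger_force: 70.5
```

```bash
python3 -m crank '{"offset":[[0,-0.003,0],[0,-0.003,0],[0,-0.003,0],[0,-0.003,0],[0,-0.003,0],[0,-0.003,0]],"rot":[[0,0,0],[0,0,0],[0,0,0],[0,0,0],[0,0,0],[0,0,0]],"hand":[0,0,0,0,0,0]}'; python3 -m crank '{"offset":[[0,-0.003,0],[0,-0.003,0],[0,-0.003,0],[0,-0.003,0],[0,-0.003,0],[0,-0.003,0]],"rot":[[0,0,0],[0,0,0],[0,0,0],[0,0,0],[0,0,0],[0,0,0]],"hand":[0,0,0,0,0,0]}'
```

```text
time_s: 17.08
tcp_pos: [0.5416, -0.0084, 0.0719]
ee_rot: [3.141, -0.001, -0.021]
force: [0.1, -4.7, 5.4]
finger_gap: 0.021
finger_force: 70.5
time_s: 17.82
tcp_pos: [0.5419, 0.0096, 0.0719]
ee_rot: [3.141, -0.001, -0.021]
force: [-0.8, -4.9, 5.4]
finger_gap: 0.0214
finger_force: 70.5
```

Run:
```python
from fit import *
b=snapshot("scene"); cv2.imwrite("pics/m1.png",cv2.resize(b[160:280,240:400],(800,600),interpolation=2))
```

```text
(no output)
```

View pics/m1.png

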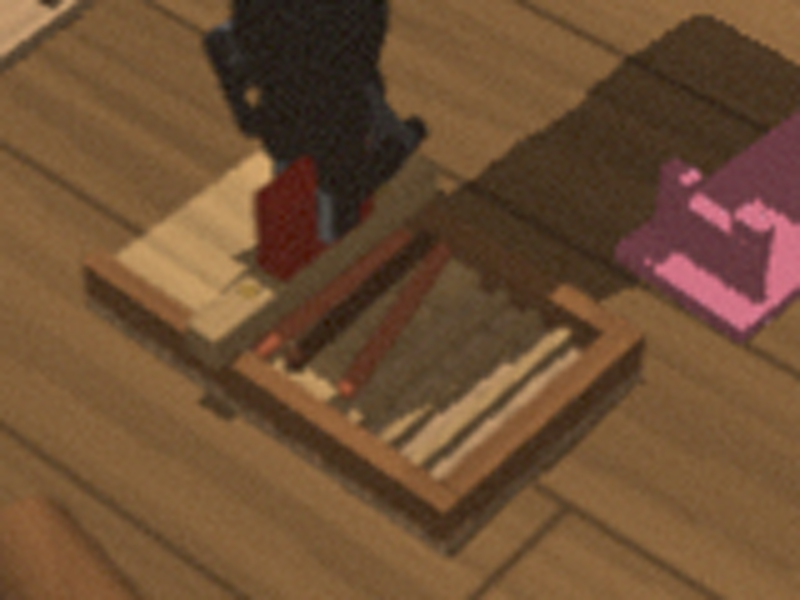

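The picture shows two dowels squared up against the rake and the third still askew ahead of it. I'll keep combing.

```bash
python3 -m crank '{"offset":[[0,-0.003,0],[0,-0.003,0],[0,-0.003,0],[0,-0.003,0],[0,-0.003,0]],"rot":[[0,0,0],[0,0,0],[0,0,0],[0,0,0],[0,0,0]],"hand":[0,0,0,0,0]}'; python3 -m crank '{"offset":[[0,-0.003,0],[0,-0.003,0],[0,-0.003,0],[0,-0.003,0]],"rot":[[0,0,0],[0,0,0],[0,0,0],[0,0,0]],"hand":[0,0,0,0]}'; python3 -m crank '{"offset":[[0,-0.002,0],[0,-0.002,0],[0,-0.002,0],[0,-0.002,0]],"rot":[[0,0,0],[0,0,0],[0,0,0],[0,0,0]],"hand":[0,0,0,0]}'
```

```text
time_s: 18.5
tcp_pos: [0.5422, 0.0246, 0.0719]
ee_rot: [3.141, -0.001, -0.021]
force: [-0.6, -4.5, 6.2]
finger_gap: 0.0216
finger_force: 70.6
time_s: 19.0
tcp_pos: [0.5425, 0.0366, 0.0719]
ee_rot: [3.141, -0.001, -0.021]
force: [-0.6, -5.3, 6.0]
finger_gap: 0.0211
finger_force: 70.6
time_s: 19.5
tcp_pos: [0.5426, 0.0446, 0.0719]
ee_rot: [3.141, -0.0, -0.021]
force: [0.5, -4.8, 6.6]
finger_gap: 0.021
finger_force: 70.6
```

```bash
python3 -m crank '{"offset":[[0,-0.002,0],[0,-0.002,0],[0,-0.002,0],[0,-0.002,0],[0,-0.002,0]],"rot":[[0,0,0],[0,0,0],[0,0,0],[0,0,0],[0,0,0]],"hand":[0,0,0,0,0]}'; python3 -m crank '{"offset":[[0,-0.002,0],[0,-0.002,0],[0,-0.002,0],[0,-0.002,0],[0,-0.002,0]],"rot":[[0,0,0],[0,0,0],[0,0,0],[0,0,0],[0,0,0]],"hand":[0,0,0,0,0]}'; python3 -m crank '{"offset":[[0,-0.002,0],[0,-0.002,0],[0,-0.002,0],[0,-0.002,0],[0,-0.002,0]],"rot":[[0,0,0],[0,0,0],[0,0,0],[0,0,0],[0,0,0]],"hand":[0,0,0,0,0]}'
```

```text
time_s: 20.12
tcp_pos: [0.5428, 0.0546, 0.0719]
ee_rot: [3.141, -0.0, -0.021]
force: [0.6, -6.3, 5.8]
finger_gap: 0.0212
finger_force: 70.5
time_s: 20.75
tcp_pos: [0.543, 0.0646, 0.0719]
ee_rot: [3.141, -0.0, -0.021]
force: [-0.8, -5.2, 6.7]
finger_gap: 0.0214
finger_force: 70.5
time_s: 21.38
tcp_pos: [0.5432, 0.0746, 0.0719]
ee_rot: [3.141, -0.0, -0.021]
force: [-0.4, -5.0, 6.5]
finger_gap: 0.021
finger_force: 70.5
```

Run:
```python
from fit import *
b=snapshot("scene"); cv2.imwrite("pics/m2.png",cv2.resize(b[180:280,260:390],(780,600),interpolation=2))
```

```text
(no output)
```

View pics/m2.png

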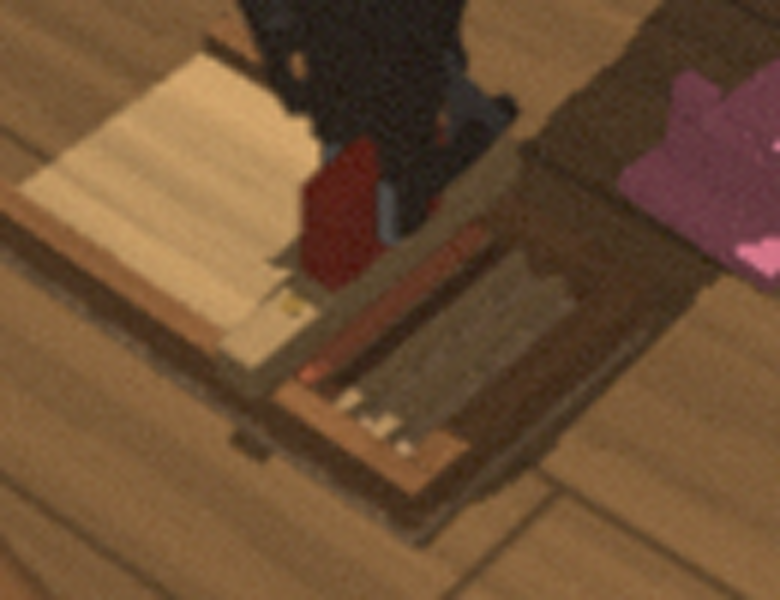

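```bash
python3 -m crank '{"offset":[[0,-0.002,0],[0,-0.002,0],[0,-0.002,0],[0,-0.002,0],[0,-0.002,0],[0,-0.002,0]],"rot":[[0,0,0],[0,0,0],[0,0,0],[0,0,0],[0,0,0],[0,0,0]],"hand":[0,0,0,0,0,0]}'; python3 -m crank '{"offset":[[0,-0.002,0],[0,-0.002,0],[0,-0.002,0],[0,-0.002,0],[0,-0.002,0],[0,-0.002,0]],"rot":[[0,0,0],[0,0,0],[0,0,0],[0,0,0],[0,0,0],[0,0,0]],"hand":[0,0,0,0,0,0]}'; python3 -m crank '{"offset":[[0,-0.002,0],[0,-0.002,0],[0,-0.002,0],[0,-0.002,0],[0,-0.002,0],[0,-0.002,0]],"rot":[[0,0,0],[0,0,0],[0,0,0],[0,0,0],[0,0,0],[0,0,0]],"hand":[0,0,0,0,0,0]}'
```

```text
time_s: 22.18
tcp_pos: [0.5434, 0.0866, 0.0719]
ee_rot: [3.141, -0.0, -0.021]
force: [0.0, -5.7, 6.6]
finger_gap: 0.021
finger_force: 70.7
time_s: 22.92
tcp_pos: [0.5436, 0.0986, 0.0719]
ee_rot: [3.141, -0.0, -0.021]
force: [-1.1, -4.7, 6.5]
finger_gap: 0.0213
finger_force: 70.7
time_s: 23.68
tcp_pos: [0.5438, 0.1106, 0.0719]
ee_rot: [3.141, -0.0, -0.021]
force: [-0.9, -4.7, 6.7]
finger_gap: 0.0215
finger_force: 70.7
```

```bash
python3 -m crank '{"offset":[[0,-0.002,0],[0,-0.002,0],[0,-0.002,0],[0,-0.002,0],[0,-0.002,0],[0,-0.002,0]],"rot":[[0,0,0],[0,0,0],[0,0,0],[0,0,0],[0,0,0],[0,0,0]],"hand":[0,0,0,0,0,0]}'; python3 -m crank '{"offset":[[0,-0.002,0],[0,-0.002,0],[0,-0.002,0],[0,-0.002,0],[0,-0.001,0],[0,0,0]],"rot":[[0,0,0],[0,0,0],[0,0,0],[0,0,0],[0,0,0],[0,0,0]],"hand":[0,0,0,0,0,0]}'
```

```text
time_s: 24.42
tcp_pos: [0.5441, 0.1226, 0.0719]
ee_rot: [3.141, -0.0, -0.021]
force: [0.7, -4.8, 6.8]
finger_gap: 0.0213
finger_force: 70.7
time_s: 25.18
tcp_pos: [0.5443, 0.1317, 0.0719]
ee_rot: [3.141, -0.0, -0.021]
force: [-0.7, -4.7, 6.2]
finger_gap: 0.0212
finger_force: 70.6
```

```bash
python3 -m crank '{"offset":[[0,0,-0.003],[0,0,-0.01],[0,0,-0.03],[0,0,-0.04],[0,0,-0.04],[0,0,-0.03],[0,0.05,0],[0,0.055,0],[0,0.055,0],[0,0.055,0],[0,0.055,0],[0,0.055,0],[0,0.055,0],[0,0.0434,0],[0,0.02,0],[0,0,0],[0,0,0]],"rot":[[0,0,0],[0,0,0],[0,0,0],[0,0,0],[0,0,0],[0,0,0],[0,0,0],[0,0,0],[0,0,0],[0,0,0],[0,0,0],[0,0,0],[0,0,0],[0,0,0],[0,0,-3.5],[0,0,0],[0,0,0]],"hand":[0,0,0,0,0,0,0,0,0,0,0,0,0,0,0,0,0]}'
python3 - <<'E'
from fit import *
b=snapshot("scene");a=snapshot("top"); cv2.imwrite("pics/m3.png",np.hstack([cv2.resize(b[180:280,260:380],(400,600),interpolation=2),cv2.resize(a[160:240,260:380],(400,600),interpolation=2)]))
for cam in("top","scene"):
  for n in("dowel1","dowel2"):
    for r in tip_of(cam,n)[:5]:
        w=at_z(cam,r["centre"],.014)-[.5424,.0386,0];c,s=np.cos(-.022),np.sin(-.022)
        print(cam,n,round(r["conf"],2),np.round([c*w[0]+s*w[1],-s*w[0]+c*w[1]],4))
E
```

```text
time_s: 27.3
tcp_pos: [0.5349, -0.3108, 0.2247]
ee_rot: [-3.141, 0.0, 0.04]
force: [-0.6, 0.1, -2.8]
finger_gap: 0.0213
finger_force: 69.5
top dowel1 0.72 [-0.0024  0.0786]
top dowel1 0.68 [-0.0018  0.0374]
top dowel1 0.49 [0.0021 0.0993]
top dowel1 0.46 [-0.0068  0.0581]
top dowel2 0.72 [-0.0024  0.0786]
top dowel2 0.68 [-0.0018  0.0374]
top dowel2 0.49 [0.0021 0.0993]
top dowel2 0.46 [-0.0068  0.0581]
scene dowel1 0.58 [-0.0035  0.0821]
scene dowel1 0.51 [-0.0057  0.0644]
scene dowel1 0.49 [0.0007 0.0434]
scene dowel2 0.58 [-0.0035  0.0821]
scene dowel2 0.51 [-0.0057  0.0644]
scene dowel2 0.49 [0.0007 0.0434]
```

View pics/m3.png

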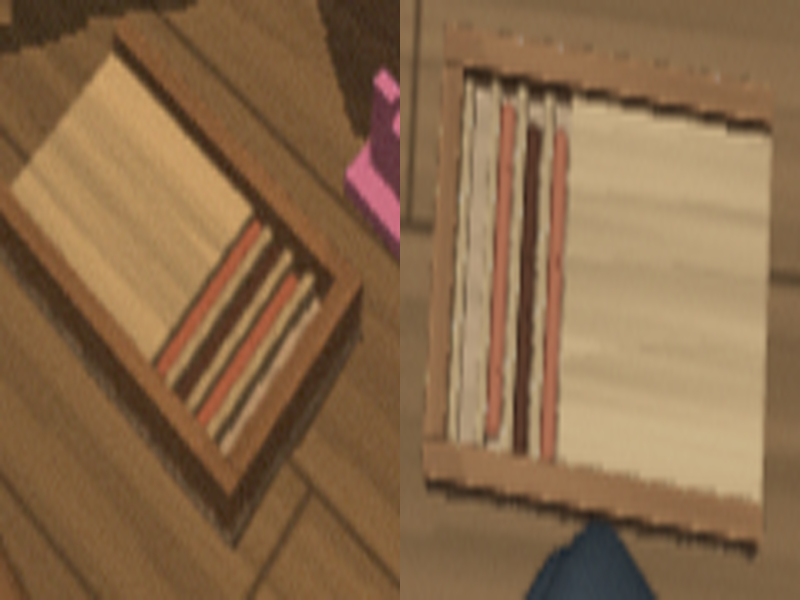

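All three dowels lie flat in the first three grooves, and the top view and the scene view agree. Now the rake goes back to its rest.

```bash
python3 -m crank '{"offset":[[0,0.001,0.015],[0,0,0.03],[0,0,0.03],[0,0,0.025],[0,0,0.015],[0,0,0.008],[0,0,0.005],[0,0,0.003],[0,0,0.002],[0,0,0.001],[0,0,0.001],[0,0,0]],"rot":[[0,0,0],[0,0,0],[0,0,0],[0,0,0],[0,0,0],[0,0,0],[0,0,0],[0,0,0],[0,0,0],[0,0,0],[0,0,0],[0,0,0]],"hand":[0,0,0,0,0,0,0,0,0,0,0,0]}'
```

```text
time_s: 29.1
tcp_pos: [0.535, -0.3127, 0.0897]
ee_rot: [3.142, -0.0, 0.04]
force: [0.1, 0.5, -2.6]
finger_gap: 0.021
finger_force: 69.7
```

```bash
python3 -m crank '{"offset":[[0,-0.0008,0.0005],[0,0,0.0005],[0,0,0.0005],[0,0,0.0005],[0,0,0.0004],[0,0,0]],"rot":[[0,0,0],[0,0,0],[0,0,0],[0,0,0],[0,0,0],[0,0,0]],"hand":[0,0,0,0,0,0]}'; python3 -m crank '{"offset":[[0,0,0.0003],[0,0,0.0003],[0,0,0]],"rot":[[0,0,0],[0,0,0],[0,0,0]],"hand":[0,0,0]}'
```

```text
time_s: 29.85
tcp_pos: [0.5349, -0.3119, 0.0872]
ee_rot: [-3.142, 0.0, 0.04]
force: [-0.0, 0.7, -2.7]
finger_gap: 0.0213
finger_force: 69.7
time_s: 30.22
tcp_pos: [0.5349, -0.312, 0.0869]
ee_rot: [3.141, -0.0, 0.04]
force: [-1.5, 1.0, 1.8]
finger_gap: 0.0213
finger_force: 70.2
```

```bash
python3 -m crank '{"offset":[[0,0,0],[0,0,0],[0,0,0],[0,0,0],[0,0,0],[0,0,0],[0,0,-0.01],[0,0,-0.02],[0,0,-0.03],[0,0,-0.04],[0,0,-0.04],[0,0,-0.03],[0,0,0],[0,0,0]],"rot":[[0,0,0],[0,0,0],[0,0,0],[0,0,0],[0,0,0],[0,0,0],[0,0,0],[0,0,0],[0,0,0],[0,0,0],[0,0,0],[0,0,0],[0,0,0],[0,0,0]],"hand":[1,1,1,1,1,1,1,1,1,1,1,1,1,1]}'
python3 - <<'E'
from fit import *
b=snapshot("scene");cv2.imwrite("pics/e1.png",np.hstack([cv2.resize(b[120:200,180:270],(400,500),interpolation=2),cv2.resize(b[180:280,260:380],(400,500),interpolation=2)]))
E
```

```text
time_s: 31.98
tcp_pos: [0.5347, -0.3117, 0.2568]
ee_rot: [-3.141, 0.0, 0.04]
force: [0.3, -0.0, -0.2]
finger_gap: 0.0853
finger_force: 0.0
```

View pics/e1.png

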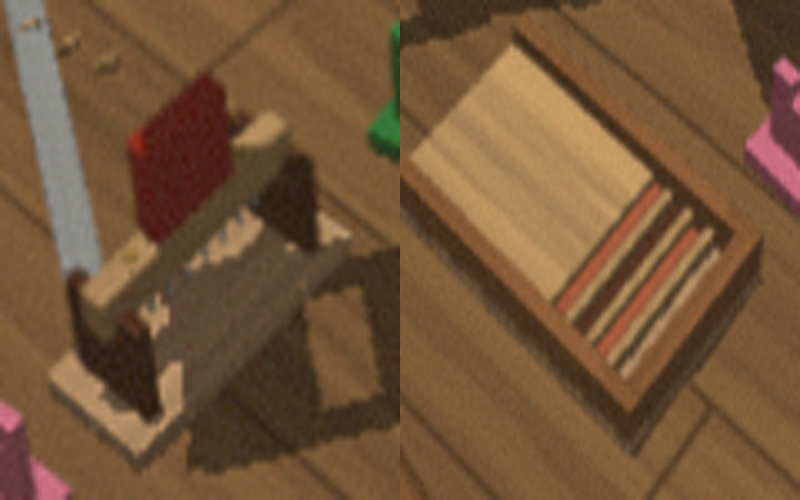

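The rake sits in its slots, released, and the dowels lie in their grooves.

```bash
python3 -c "
from cell import *
print(finish_job())"
```

```text
the job is handed in; nothing more can be done
None
```

The job is handed in, with no verdict returned: one light comb stroke put all three dowels down in grooves, and the rake is back in the slots of its rest, released.

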